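# Cap the resonator can and clamp its cover with the ratchet trigger

## Robot

A 6-joint arm with a two-finger parallel gripper is mounted at the origin on a cart in front of the work surface, level with it; the furniture and walls round the work are solid. World frame = base frame: x ahead of the robot, y to its left, z up, the work surface at z = 0. Lengths are in m, angles in rad, forces in N, time in s.
With the tool pointing down it reaches from about 0.35 to 0.875 m from the base axis. Payload 4.2 kg.
Tool frame: the origin (TCP) lies where the fingers leave the gripper's body, on its centre line; the fingertips stand 70 mm ahead of it and the grasp point (between the pads) lies 51 mm ahead of it; z points along the fingers, y is the line along which they close (so a half turn about z gives the same grasp; the last joint's range is limited). The gripper opens to 87 mm and grips with 3 to 60 N. Pads are 19 mm wide; open, the fingers measure 117 mm over their backs; the gripper's body (75 mm by 190 mm) begins 51 mm behind the grasp point.
Start: joints at [-1.089, 0.385, 0.008, 0, -1.194, -0.259], TCP at [0.138, -0.61, 0.292] pointing down, gripper open.
Joint ranges: [-3.14, 3.14], [-1.21, 2.06], [-1.07, 1.41], [-3.16, 2.05], [-2.99, -0.16], [-3.1, 3.1]. Speed limits (rad/s): [2.79, 2.79, 3.14, 3.14, 3.14, 3.14].

## Interface

Orientations are given as a unit quaternion [w, x, y, z].
In Python, from station import manip, cams gives the robot as it stands.
- The arm moves only by the tool servo_tool, never from a script. Its argument "targets" is a list of rows, each an object of numbers: "grip": the opening in per cent of the stroke, from 0 (shut) to 100 (fully open); "dx", "dy", "dz": the shift along the tool's x, y, z in units of 40 mm (1.0 is 40 mm); "roll": the turn about the tool's z in degrees. In form: [{"grip": .., "dx": .., "dy": .., "dz": .., "roll": ..}, ...]. A call has 1 to 12 rows; each row shifts and turns the commanded pose from where the row before left it, along the tool's axes as they then stand; what a row does not reach is not made up. A row lasts 1/8 s, in which the tool goes at most 62.5 mm and 10.7 degrees, less where a joint would pass 70% of its speed; a pose out of reach is approached as far as the arm can. A call is refused whole if a number of a shift passes 1 or a number of a turn 10.7, either way. A call with a gripper value outside its range is refused whole. The fingers move at their own pace and stop on an object; "squeeze" is the grip in N (left out, the last holds). Time passes only in rows, so rows that do not move let the fingers close. It gives the time, the measured TCP pose, the force, the opening and the grip force at its end, in the units of the state.
- manip.get_obs(): the state, without advancing time (a new reading comes with each control period).
- cams.camera(name): name is "side" or "top" or "wrist"; returns a dict with "color" (420x560x3 uint8, red, green, blue), "K" (3x3 intrinsics, pixels), "xyz" and "rotation" of the camera in the world; the wrist camera has in their place "tool_from_camera" (4x4, takes a point from camera to tool coordinates, whose origin is the TCP and whose axes are the flange's). Camera axes: x right, y down, z forward; pixel columns grow to the right and rows downward; lengths in m; the calibration is good to about 2 mm. The wrist camera is an equidistant fisheye: a pixel r from the principal point sees the ray r / f radians off the axis. A picture is of the moment at which its call begins: read the wrist's pose just before it. There is no depth.
- manip.hand_in(): hands the job in; it is judged then, once.
The state is a dict: "time": time; "q": joint angles; "joint_vel": joint speeds; "joint_efforts": joint torques, N m; "position": TCP position; "orientation": TCP orientation; "contact_force": force on the tool from outside, world axes, zero at the start; "ft_torque": the same for the moment, N m; "gripper_width": opening from 0.0 (shut) to 1.0 (fully open); "gripper_force": force on a finger pad.
Only numpy, scipy, OpenCV 4.12 (cv2) and the standard library are available. Lean on these libraries where they do the work, as an engineer would, in place of code of your own. Each camera call takes 0.05 s, during which the arm holds its last target. There are 200 camera calls.

## Task

Set the loose aluminium cover onto the brass can so that it sits fully down and level, and let go of it. Then pump the orange trigger toward the black handle - working the clamp by its trigger only - until the rubber pad bears on the rim of the cover with its spring clearly but not fully compressed, without crushing the cover. Finish while still holding the trigger squeezed so that the pad keeps pressing; leave the bottle, the spool and the note block where they are.

Things in the scene. Friction and masses are not known exactly. Their poses are not given: they have to be found in the camera images.
- cover_knob (a point): centre of the black knob (22 mm diameter, 30 mm tall, upright) on the loose aluminium cover, a round cap of 81 mm outer diameter, 120 g. The knob's centre is 33 mm above the lower edge of the cover's skirt and 15 mm above the cover's top face; the skirt is 14 mm deep inside, 73 mm inner diameter. z is the cover's axis. It starts on the desk skirt down, knob up. When seated, the knob's centre is 19 mm above can_rim.
- can_rim (a point): centre of the open mouth of the fixed brass can (68 mm outer diameter, rim 56 mm above the desk), on the same base plate as the clamp. The skirt goes over the outside of the can with about 2.5 mm play all round; the underside of the cover's top rests on the rim. Its frame is that of the clamp: +y is the way in which the trigger, the rod and the pad move, from the trigger past the handle to the can; z is up.
- handle_grip (a point): centre of the grip part of the fixed black upright handle, 95 mm above the desk: 26 mm wide, 14 mm thick along the clamp's y, its top 118 mm above the desk; below 74 mm is the blue housing. Its front face (toward the can) is 7 mm ahead of this point. The can's axis is 133 mm ahead (+y).
- trigger_grip (a point): centre of the orange upright trigger paddle, behind the handle (at -y of it), 95 mm above the desk: 26 mm wide, 10 mm thick along y, top at 118 mm. It slides along the clamp's y. Released, it is 38 mm behind handle_grip, and 50 mm over the outer faces of handle and trigger; fully squeezed 20 mm and 32 mm. Above 76 mm both are free on their outer sides.
- trigger (a joint): trigger travel in m: 0 released, 0.018 fully squeezed; a return spring of 2 to 4.5 N brings it back when it is let out. Through a pawl on saw teeth of 6 mm pitch, a squeeze carries the rod forward (up to the first 6 mm of a stroke may be idle, then one to one); on the return a second pawl holds the rod, which may slip back by up to 6 mm.
- clamp_rod (a joint): advance of the toothed rod that carries the pad, in m, 0 to 0.064. Starts between 0 and 0.020, which leaves a gap of 20 to 40 mm to the seated cover, so two to four full strokes. The rod has about 2 N friction.
- pad (a joint): compression of the spring behind the rubber pad in m: 0 free, 0.014 solid. The pad's push on the cover is about 2 N + 2 N per mm (6 N at 2 mm, 14 N at 6 mm, 30 N when solid). The squeeze needed at the trigger is that push plus 6 to 10 N. The cover counts as crushed above 33 N.
- pad_face (a point): centre of the front face of the black rubber pad (30 mm wide, 12 mm high, 47 mm above the desk) on the end of the rod; it meets the cover's skirt about 40 mm short of the can's axis.
- flux_bottle: small white bottle with red nozzle, 35 mm diameter, 94 mm tall, bystander behind the clamp; origin under its centre
- solder_spool: spool of solder, 56 mm diameter, 32 mm tall, bystander behind the clamp; origin under its centre
- sticky_notes: yellow note block, 52x52x16 mm, bystander to the right of the cover; origin under its centre. Behind and right of it stands a tall white equipment frame: pass it with the fingertips 0.4 m above the desk

How it is judged:
By the outcome, as a careful person would: the job done as asked, in the order asked, and still so for the second after the job is handed in, while the arm keeps its last pose, push and grip.
It also fails if it takes over 72 s, if anything falls off the work surface, if the arm or the gripper's body presses on something with over 40 N, if the wrist force passes 120 N, or if a joint passes its speed limit or range.

## Working session

There is one attempt and no reset: what is moved stays moved. The work goes in short steps, Python scripts to look and compute and a tool call to move; the robot and the scene stay as the last step left them, time stands still between calls to the robot, and variables do not carry over. Pictures are saved under pics/ and viewed, at most 10 in all, crops included, and the job is handed in when it is done.

Besides the shell and the picture viewer there is one more tool, called after "Request:" as name([rows], argument=value, ...), one row to a line, values as JSON. servo_tool: Moves the arm, as the interface text tells. Its arguments: {"type":"object","properties":{"targets":{"type":"array","items":{"type":"object","properties":{"grip":{"type":"number"},"dx":{"type":"number"},"dy":{"type":"number"},"dz":{"type":"number"},"roll":{"type":"number"}}}},"squeeze":{"type":"number"}},"required":["targets"]}

```bash
mkdir -p pics; ls
python3 - <<'E'
from station import manip, cams
import cv2, numpy as np
o=manip.get_obs(); print(o['time'],o['position'],o['orientation'],o['gripper_width'],o['contact_force'])
ims=[]
for n in ['side','top','wrist']:
    c=cams.camera(n); np.save(f'pics/{n}0.npy',c['color']); cv2.imwrite(f'pics/{n}0.png',c['color'][:,:,::-1])
    print(n,c['K'].tolist() if hasattr(c['K'],'tolist') else c['K']); print({k:np.round(v,4).tolist() for k,v in c.items() if k not in('color','K')})
E
```

```text
pics
0.0 [ 0.13800868 -0.60909629  0.29117542] [-1.78337047e-04 -1.11070598e-01  9.93811922e-01  1.07440599e-03] 0.9996376124592729 [-0.57893763  0.0891755  -0.3769317 ]
side [[502.3990205576692, 0.0, 281.9896982763947], [0.0, 502.3990205576692, 205.20745656899885], [0.0, 0.0, 1.0]]
{'xyz': [0.2886, 1.0182, 0.6356], 'rotation': [0.0785, -0.1512, 0.8573, -0.4859]}
top [[412.66163236405396, 0.0, 273.1041725393935], [0.0, 412.66163236405396, 210.40449552496648], [0.0, 0.0, 1.0]]
{'xyz': [0.4642, 0.1656, 1.0304], 'rotation': [0.0376, -0.7012, 0.7113, -0.0301]}
wrist [[325.19226210127806, 0.0, 282.88883312480453], [0.0, 325.19226210127806, 207.6800813097673], [0.0, 0.0, 1.0]]
{'tool_from_camera': [[-0.0003, -0.9701, -0.2429, 0.0645], [1.0, -0.0003, -0.0001, -0.0005], [0.0, -0.2429, 0.9701, -0.0927], [0.0, 0.0, 0.0, 1.0]]}
```

View pics/top0.png

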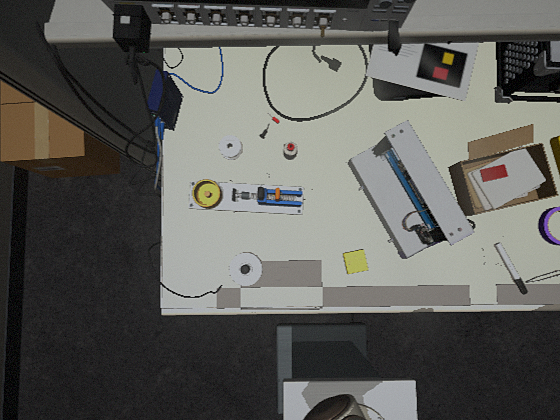

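View pics/side0.png

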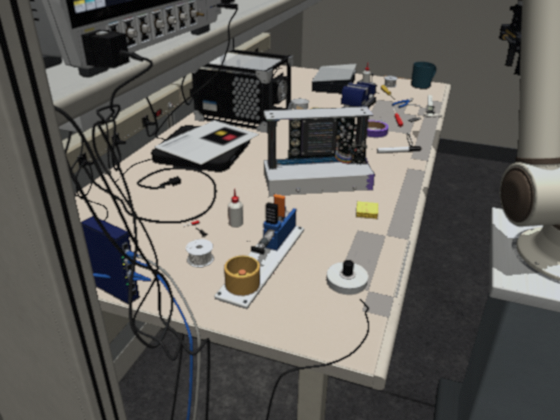

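The top view shows the brass can at (207,194), the clamp running right to the orange trigger at about (278,195), and the cover with its knob at (245,269). The bottle is at (290,150), the spool at (230,147) and the notes at (356,262). The side view agrees: can at (242,272), trigger at (280,207), cover at (348,272).

```bash
cat > h.py <<'E'
import numpy as np, cv2
from scipy.spatial.transform import Rotation as R
CAL={'side':([502.399,281.990,205.207],[0.2886,1.0182,0.6356],[0.0785,-0.1512,0.8573,-0.4859]),
 'top':([412.662,273.104,210.404],[0.4642,0.1656,1.0304],[0.0376,-0.7012,0.7113,-0.0301])}
TC=np.array([[-0.0003,-0.9701,-0.2429,0.0645],[1,-0.0003,-0.0001,-0.0005],[0,-0.2429,0.9701,-0.0927],[0,0,0,1]])
def rot(q): return R.from_quat([q[1],q[2],q[3],q[0]]).as_matrix()
def ray(n,u,v,obs=None):
    if n=='wrist':
        d=np.array([u-282.889,v-207.680]); r=np.hypot(*d); t=r/325.192
        c=np.array([*(d/max(r,1e-9)*np.sin(t)),np.cos(t)])
        Rw=rot(obs['orientation']); return np.array(obs['position'])+Rw@TC[:3,3], Rw@TC[:3,:3]@c
    k,p,q=CAL[n]; return np.array(p), rot(q)@np.array([(u-k[1])/k[0],(v-k[2])/k[0],1])
def onz(n,u,v,z,obs=None):
    p,d=ray(n,u,v,obs); return p+d*(z-p[2])/d[2]
def blobs(im,lo,hi,roi=None,amin=15):
    m=cv2.inRange(cv2.cvtColor(im,cv2.COLOR_RGB2HSV),np.array(lo),np.array(hi))
    if roi: k=np.zeros_like(m); x0,y0,x1,y1=roi; k[y0:y1,x0:x1]=1; m*=k
    n,l,s,c=cv2.connectedComponentsWithStats(m)
    return sorted([(int(s[i,4]),*np.round(c[i],1),*s[i,:4]) for i in range(1,n) if s[i,4]>=amin],reverse=True)
E
python3 - <<'E'
from h import *
t=np.load('pics/top0.npy'); s=np.load('pics/side0.npy')
def show(n,im,name,lo,hi,roi,z,amin=15):
    for b in blobs(im,lo,hi,roi,amin)[:3]: print(n,name,[float(x) for x in b],onz(n,b[1],b[2],z).round(4))
show('top',t,'brass',(18,90,60),(35,255,255),(185,170,230,215),.056)
show('top',t,'orange',(3,120,90),(17,255,255),(255,175,310,215),.118,4)
show('top',t,'knob',(0,0,0),(180,255,60),(232,255,260,283),.048)
show('side',s,'knob',(0,0,0),(180,255,60),(330,255,365,285),.033)
show('side',s,'orange',(3,120,90),(17,255,255),(265,190,300,220),.1)
show('side',s,'brass',(12,90,40),(35,255,255),(220,250,265,300),.05)
cv2.imwrite('pics/crop.png',cv2.resize(t[120:300,180:330],None,fx=4,fy=4,interpolation=cv2.INTER_CUBIC)[:600,:,::-1])
cv2.imwrite('pics/crop.png',np.hstack([cv2.resize(t[165:285,180:320],(560,480),interpolation=cv2.INTER_CUBIC)])[:,:,::-1])
E
```

```text
top brass [487.0, 206.7, 193.0, 192.0, 179.0, 28.0, 28.0] [0.602  0.3332 0.056 ]
top orange [45.0, 277.1, 193.2, 275.0, 188.0, 5.0, 11.0] [0.5903 0.1652 0.118 ]
top knob [36.0, 244.7, 268.8, 241.0, 265.0, 9.0, 9.0] [0.4211 0.2444 0.048 ]
side knob [127.0, 347.6, 267.8, 343.0, 261.0, 10.0, 15.0] [0.4204 0.2482 0.033 ]
side orange [150.0, 279.8, 203.5, 274.0, 194.0, 11.0, 22.0] [0.5876 0.1725 0.1   ]
side brass [1152.0, 241.7, 274.7, 224.0, 256.0, 36.0, 39.0] [0.5945 0.3582 0.05  ]
```

View pics/crop.png

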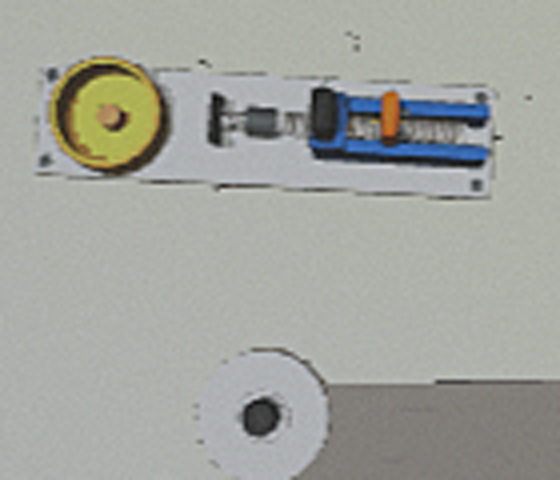

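The measurements are consistent: trigger to can is 0.168 m against 0.171 m given, and the clamp's y sits about 4° off world y. I'll rise first, rolling so that tool y lines up with clamp y, then cross over.

Request:
servo_tool([
  {"grip": 100, "dz": -1},
  {"grip": 100, "dz": -1},
  {"grip": 100, "dz": -1},
  {"grip": 100, "dz": -1},
  {"grip": 100, "dz": -0.8},
  {"grip": 100, "roll": 8.5},
  {"grip": 100, "roll": 8.5},
  {"grip": 100},
])

```text
invalid input at $.targets[0]: expected keys grip, dx, dy, dz, roll
```

Request:
servo_tool([
  {"grip": 100, "dx": -0.58, "dy": 0.94},
  {"grip": 100, "dx": -0.58, "dy": 0.94},
  {"grip": 100, "dx": -0.58, "dy": 0.94},
  {"grip": 100, "dx": -0.58, "dy": 0.94},
  {"grip": 100, "dx": -0.58, "dy": 0.94},
  {"grip": 100, "dx": -0.58, "dy": 0.94},
  {"grip": 100, "dx": -0.58, "dy": 0.94},
  {"grip": 100, "dx": -0.58, "dy": 0.94},
  {"grip": 100, "dx": -0.58, "dy": 0.94},
  {"grip": 100, "dx": -0.58, "dy": 0.94},
])

```text
invalid input at $.targets[0]: expected keys grip, dx, dy, dz, roll
```

Request:
servo_tool([
  {"grip": 100, "dy": 1},
  {"grip": 100, "dy": 1},
  {"grip": 100, "dy": 1},
  {"grip": 100, "dy": 1},
  {"grip": 100, "dy": 1},
  {"grip": 100, "dy": 1},
  {"grip": 100, "dy": 1},
  {"grip": 100, "dy": 1},
  {"grip": 100, "dy": 1},
  {"grip": 100, "dy": 1},
])

```text
invalid input at $.targets[0]: expected keys grip, dx, dy, dz, roll
```

Request:
servo_tool([
  {"grip": 100, "dx": 0, "dy": 0, "dz": -1, "roll": 0},
  {"grip": 100, "dx": 0, "dy": 0, "dz": -1, "roll": 0},
  {"grip": 100, "dx": 0, "dy": 0, "dz": -1, "roll": 0},
  {"grip": 100, "dx": 0, "dy": 0, "dz": -1, "roll": 0},
  {"grip": 100, "dx": 0, "dy": 0, "dz": -0.8, "roll": 0},
  {"grip": 100, "dx": 0, "dy": 0, "dz": 0, "roll": 8.5},
  {"grip": 100, "dx": 0, "dy": 0, "dz": 0, "roll": 8.5},
  {"grip": 100, "dx": 0, "dy": 0, "dz": 0, "roll": 0},
])

```text
time: 1.15
position: [0.1381, -0.6095, 0.4838]
orientation: [-0.0, 0.036, 0.999, 0.0]
contact_force: [-0.5, -0.1, 0.3]
gripper_width: 1.0
gripper_force: 0.0
```

Request:
servo_tool([
  {"grip": 100, "dx": -0.58, "dy": 0.94, "dz": 0, "roll": 0},
  {"grip": 100, "dx": -0.58, "dy": 0.94, "dz": 0, "roll": 0},
  {"grip": 100, "dx": -0.58, "dy": 0.94, "dz": 0, "roll": 0},
  {"grip": 100, "dx": -0.58, "dy": 0.94, "dz": 0, "roll": 0},
  {"grip": 100, "dx": -0.58, "dy": 0.94, "dz": 0, "roll": 0},
  {"grip": 100, "dx": -0.58, "dy": 0.94, "dz": 0, "roll": 0},
  {"grip": 100, "dx": -0.58, "dy": 0.94, "dz": 0, "roll": 0},
  {"grip": 100, "dx": -0.58, "dy": 0.94, "dz": 0, "roll": 0},
  {"grip": 100, "dx": -0.58, "dy": 0.94, "dz": 0, "roll": 0},
  {"grip": 100, "dx": -0.58, "dy": 0.94, "dz": 0, "roll": 0},
])

```text
time: 2.4
position: [0.3978, -0.2503, 0.4842]
orientation: [0.0, 0.035, 0.999, 0.0]
contact_force: [0.1, -0.6, -0.4]
gripper_width: 0.999
gripper_force: 0.0
```

Request:
servo_tool([
  {"grip": 100, "dx": 0, "dy": 1, "dz": 0, "roll": 0},
  {"grip": 100, "dx": 0, "dy": 1, "dz": 0, "roll": 0},
  {"grip": 100, "dx": 0, "dy": 1, "dz": 0, "roll": 0},
  {"grip": 100, "dx": 0, "dy": 1, "dz": 0, "roll": 0},
  {"grip": 100, "dx": 0, "dy": 1, "dz": 0, "roll": 0},
  {"grip": 100, "dx": 0, "dy": 1, "dz": 0, "roll": 0},
  {"grip": 100, "dx": 0, "dy": 1, "dz": 0, "roll": 0},
  {"grip": 100, "dx": 0, "dy": 1, "dz": 0, "roll": 0},
  {"grip": 100, "dx": 0, "dy": 1, "dz": 0, "roll": 0},
  {"grip": 100, "dx": 0, "dy": 1, "dz": 0, "roll": 0},
])

```text
time: 3.65
position: [0.4265, 0.1485, 0.4843]
orientation: [0.0, 0.035, 0.999, 0.0]
contact_force: [0.8, -0.2, -0.2]
gripper_width: 0.998
gripper_force: 0.0
```

Request:
servo_tool([
  {"grip": 100, "dx": 0.31, "dy": 0.8, "dz": 0.5, "roll": 0},
  {"grip": 100, "dx": 0, "dy": 0.8, "dz": 0.5, "roll": 0},
  {"grip": 100, "dx": 0, "dy": 0.82, "dz": 1, "roll": 0},
  {"grip": 100, "dx": 0, "dy": 0, "dz": 1, "roll": 0},
  {"grip": 100, "dx": 0, "dy": 0, "dz": 1, "roll": 0},
  {"grip": 100, "dx": 0, "dy": 0, "dz": 1, "roll": 0},
  {"grip": 100, "dx": 0, "dy": 0, "dz": 1, "roll": 0},
  {"grip": 100, "dx": 0, "dy": 0, "dz": 0, "roll": 0},
  {"grip": 100, "dx": 0, "dy": 0, "dz": 0, "roll": 0},
])

```text
time: 4.78
position: [0.4224, 0.2453, 0.2458]
orientation: [0.001, 0.036, 0.999, 0.001]
contact_force: [0.1, 0.6, 0.5]
gripper_width: 1.002
gripper_force: 0.0
```

Run:
```python
from station import manip, cams
from h import *
o=manip.get_obs(); im=cams.camera('wrist')['color']; np.save('pics/w1.npy',im); cv2.imwrite('pics/w1.png',im[:,:,::-1])
print(o['position'],o['orientation'])
for b in blobs(im,(0,0,0),(180,255,60),None,80)[:6]: print([float(x) for x in b],onz('wrist',b[1],b[2],.048,o).round(4))
```

```text
[0.4223634  0.24527676 0.24578834] [1.06918797e-03 3.61381632e-02 9.99346015e-01 6.57909917e-04]
[156639.0, 294.8, 225.5, 0.0, 0.0, 560.0, 420.0] [0.4489 0.2543 0.048 ]
[486.0, 283.9, 195.4, 273.0, 182.0, 23.0, 27.0] [0.4195 0.2462 0.048 ]
[84.0, 281.9, 306.8, 243.0, 306.0, 71.0, 2.0] [0.5362 0.2357 0.048 ]
```

View pics/w1.png

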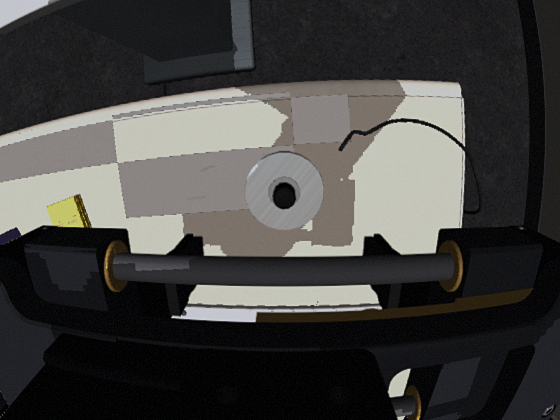

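The wrist view shows the cover's disc centred near (284,190), with the knob at (284,195) roughly below the tool.

Run:
```python
from h import *
o=dict(position=[0.42236,0.24528,0.24579],orientation=[1.069e-3,.036138,.999346,6.58e-4])
im=np.load('pics/w1.npy'); g=cv2.medianBlur(cv2.cvtColor(im,cv2.COLOR_RGB2GRAY),3)
print(onz('wrist',284.5,197.5,.048,o).round(4))
c=cv2.HoughCircles(g[130:250,220:350],cv2.HOUGH_GRADIENT,1,50,param1=100,param2=20,minRadius=33,maxRadius=46)
print(c)
for x,y,r in c[0][:2]: print(onz('wrist',x+220,y+130,.018,o).round(4), [np.ptp([onz('wrist',x+220+s*r,y+130,.018,o)[1] for s in(-1,1)])])
```

```text
[0.4215 0.2466 0.048 ]
[[[63.5 61.5 39.3]]]
[0.4219 0.2457 0.018 ] [np.float64(0.07910514869656554)]
```

Request:
servo_tool([
  {"grip": 60, "dx": 0.02, "dy": 0.02, "dz": 0.8, "roll": 0},
  {"grip": 60, "dx": 0, "dy": 0, "dz": 0.8, "roll": 0},
  {"grip": 60, "dx": 0, "dy": 0, "dz": 0.8, "roll": 0},
  {"grip": 60, "dx": 0, "dy": 0, "dz": 0.8, "roll": 0},
  {"grip": 60, "dx": 0, "dy": 0, "dz": 0.4, "roll": 0},
  {"grip": 60, "dx": 0, "dy": 0, "dz": 0.24, "roll": 0},
  {"grip": 60, "dx": 0, "dy": 0, "dz": 0, "roll": 0},
  {"grip": 60, "dx": 0, "dy": 0, "dz": 0, "roll": 0},
], squeeze=20)

```text
time: 5.82
position: [0.4214, 0.2462, 0.0918]
orientation: [0.001, 0.037, 0.999, 0.001]
contact_force: [-0.4, -0.0, -0.9]
gripper_width: 0.601
gripper_force: 0.0
```

Request:
servo_tool([
  {"grip": 10, "dx": 0, "dy": 0, "dz": 0, "roll": 0},
  {"grip": 10, "dx": 0, "dy": 0, "dz": 0, "roll": 0},
  {"grip": 10, "dx": 0, "dy": 0, "dz": 0, "roll": 0},
  {"grip": 10, "dx": 0, "dy": 0, "dz": 0, "roll": 0},
  {"grip": 10, "dx": 0, "dy": 0, "dz": 0, "roll": 0},
  {"grip": 10, "dx": 0, "dy": 0, "dz": 0, "roll": 0},
])

```text
time: 6.58
position: [0.4209, 0.2457, 0.0907]
orientation: [0.0, 0.037, 0.999, 0.0]
contact_force: [-0.6, 1.4, 1.0]
gripper_width: 0.249
gripper_force: 20.0
```

Request:
servo_tool([
  {"grip": 10, "dx": 0, "dy": 0, "dz": -0.4, "roll": 0},
  {"grip": 10, "dx": 0, "dy": 0, "dz": -0.9, "roll": 0},
  {"grip": 10, "dx": 0, "dy": 0, "dz": -0.9, "roll": 0},
  {"grip": 10, "dx": 0, "dy": 0, "dz": -0.9, "roll": 0},
  {"grip": 10, "dx": 0, "dy": 0, "dz": -0.9, "roll": 0},
  {"grip": 10, "dx": -0.7, "dy": -0.1, "dz": -0.5, "roll": 0},
  {"grip": 10, "dx": -0.9, "dy": -0.1, "dz": 0, "roll": 0},
  {"grip": 10, "dx": -0.9, "dy": -0.1, "dz": 0, "roll": 0},
  {"grip": 10, "dx": -0.9, "dy": -0.1, "dz": 0, "roll": 0},
  {"grip": 10, "dx": -0.7, "dy": -0.1, "dz": 0, "roll": 0},
  {"grip": 10, "dx": -0.4, "dy": -0.07, "dz": 0, "roll": 0},
  {"grip": 10, "dx": 0, "dy": 0, "dz": 0, "roll": 0},
])

```text
time: 8.07
position: [0.5988, 0.2091, 0.2696]
orientation: [-0.001, 0.038, 0.999, -0.0]
contact_force: [-0.6, 0.9, -0.8]
gripper_width: 0.252
gripper_force: 20.0
```

Run:
```python
from station import manip, cams
from h import *
o=manip.get_obs(); im=cams.camera('wrist')['color']; np.save('pics/w2.npy',im); cv2.imwrite('pics/w2.png',im[:,:,::-1])
print(list(o['position']),list(o['orientation']),o['gripper_width'])
for b in blobs(im,(15,80,50),(35,255,255),None,100)[:4]: print([float(x) for x in b],onz('wrist',b[1],b[2],.056,o).round(4))
```

```text
[np.float64(0.5987641039343541), np.float64(0.20907925252780685), np.float64(0.2695671695634738)] [np.float64(-0.0009113358811740947), np.float64(0.03758186642256192), np.float64(0.999293059923714), np.float64(-0.0003913711907126403)] 0.2518742258642522
[2523.0, 402.6, 190.1, 373.0, 157.0, 65.0, 68.0] [0.6014 0.3287 0.056 ]
[1599.0, 85.6, 74.4, 64.0, 48.0, 45.0, 53.0] [0.4496 0.0099 0.056 ]
[631.0, 541.3, 221.6, 513.0, 207.0, 47.0, 34.0] [0.653  0.5312 0.056 ]
[269.0, 222.9, 270.9, 220.0, 244.0, 8.0, 55.0] [0.6737 0.1397 0.056 ]
```

View pics/w2.png

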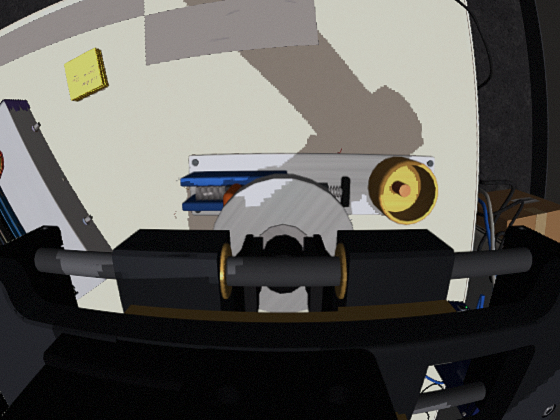

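The can is clear on the right at about (403,190), and the held cover is centred near (284,235) below the fingers. I'll fit the rim now and check how the cover sits in the hand.

```bash
cat >> h.py <<'E'
from scipy.optimize import least_squares
def canfit(im,o,box,z=.056,r=.034):
    x0,y0,x1,y1=box; h=cv2.cvtColor(im,cv2.COLOR_RGB2HSV)[y0:y1,x0:x1]
    m=cv2.inRange(h,np.array((12,90,30)),np.array((38,255,255)))
    cs=max(cv2.findContours(m,cv2.RETR_EXTERNAL,cv2.CHAIN_APPROX_NONE)[0],key=cv2.contourArea)
    hp=cv2.convexHull(cs)[:,0,:]; full=np.zeros_like(m); cv2.fillPoly(full,[hp],255)
    e=max(cv2.findContours(full,cv2.RETR_EXTERNAL,cv2.CHAIN_APPROX_NONE)[0],key=cv2.contourArea)[:,0,:]+[x0,y0]
    P=np.array([onz('wrist',u,v,z,o)[:2] for u,v in e]); cam=ray('wrist',0,0,o)[0][:2]
    c=P.mean(0)
    for _ in range(5):
        d=(c-cam)/np.linalg.norm(c-cam); Q=P[(P-c)@d>0.005]
        s=least_squares(lambda p:np.hypot(*(Q-p).T)-r,c,loss='soft_l1',f_scale=.001); c=s.x
    return c,np.std(np.hypot(*(Q-c).T)),np.hypot(*(Q-c).T).mean(),len(Q)
E
python3 - <<'E'
from h import *
im=np.load('pics/w2.npy')
o=dict(position=[.598764,.209079,.269567],orientation=[-.000911,.037582,.999293,-.000391])
print(canfit(im,o,(365,148,445,235)))
# held cover: white disc upper arc in tool coordinates
g=cv2.cvtColor(im,cv2.COLOR_RGB2GRAY)
ed=cv2.Canny(g,40,100); 
def tool(u,v,zt):
    p,d=ray('wrist',u,v,dict(position=[0,0,0],orientation=[1,0,0,0])); return (p+d*(zt-p[2])/d[2])[:2]
zt=.0907-.018; pts=[]
for u in range(235,340,3):
    vs=[v for v in range(165,225) if ed[v,u]]
    for v in vs[:4]: pts.append(tool(u,v,zt))
pts=np.array(pts); s=least_squares(lambda p:np.hypot(*(pts-p).T)-.0405,[0,0],loss='cauchy',f_scale=.0006)
print(s.x, np.sum(abs(np.hypot(*(pts-s.x).T)-.0405)<.001),len(pts))
# rail direction: plate corner screws at z~.006
h=cv2.cvtColor(im,cv2.COLOR_RGB2HSV)
a=onz('wrist',194.5,163.5,.006,o);b=onz('wrist',430,163,.006,o);print(a,b,np.degrees(np.arctan2(b[0]-a[0],b[1]-a[1])))
E
```

```text
(array([0.60395221, 0.33435426]), np.float64(0.0005537771300630808), np.float64(0.03382552670279851), 79)
[ 0.00132638 -0.00250206] 36 124
[0.56424346 0.11109653 0.006     ] [0.58182409 0.38333727 0.006     ] 3.694888648098404
```

Request:
servo_tool([
  {"grip": 10, "dx": 0.13, "dy": 0.5, "dz": 0, "roll": 0},
  {"grip": 10, "dx": 0, "dy": 0.8, "dz": 0, "roll": 0},
  {"grip": 10, "dx": 0, "dy": 0.8, "dz": 0, "roll": 0},
  {"grip": 10, "dx": 0, "dy": 0.7, "dz": 0, "roll": 0},
  {"grip": 10, "dx": 0, "dy": 0.32, "dz": 0.3, "roll": 0},
  {"grip": 10, "dx": 0, "dy": 0, "dz": 0.7, "roll": 0},
  {"grip": 10, "dx": 0, "dy": 0, "dz": 0.7, "roll": 0},
  {"grip": 10, "dx": 0, "dy": 0, "dz": 0.6, "roll": 0},
  {"grip": 10, "dx": 0, "dy": 0, "dz": 0.3, "roll": 0},
  {"grip": 10, "dx": 0, "dy": 0, "dz": 0, "roll": 0},
  {"grip": 10, "dx": 0, "dy": 0, "dz": 0, "roll": 0},
])

```text
time: 9.5
position: [0.6031, 0.3347, 0.1679]
orientation: [0.001, 0.037, 0.999, 0.001]
contact_force: [0.1, -0.7, -0.1]
gripper_width: 0.246
gripper_force: 20.0
```

Run:
```python
from station import manip, cams
from h import *
o=manip.get_obs(); print(o['position'],o['contact_force'],o['gripper_width'])
s=cams.camera('side')['color']; t=cams.camera('top')['color']; w=cams.camera('wrist')['color']
for n,i in zip('stw',(s,t,w)): np.save(f'pics/{n}3.npy',i)
A=cv2.resize(s[215:315,175:310],(540,400),interpolation=cv2.INTER_CUBIC); 
B=cv2.resize(w[130:330,180:390],None,fx=1.2,fy=1.2)[:, :]
B=cv2.copyMakeBorder(B,0,400-B.shape[0],0,0,cv2.BORDER_CONSTANT)
cv2.imwrite('pics/c3.png',np.hstack([A,B])[:,:,::-1])
```

```text
[0.60307795 0.3347212  0.16786833] [ 0.13100533 -0.70307003 -0.10520778] 0.246017383238063
```

View pics/c3.png

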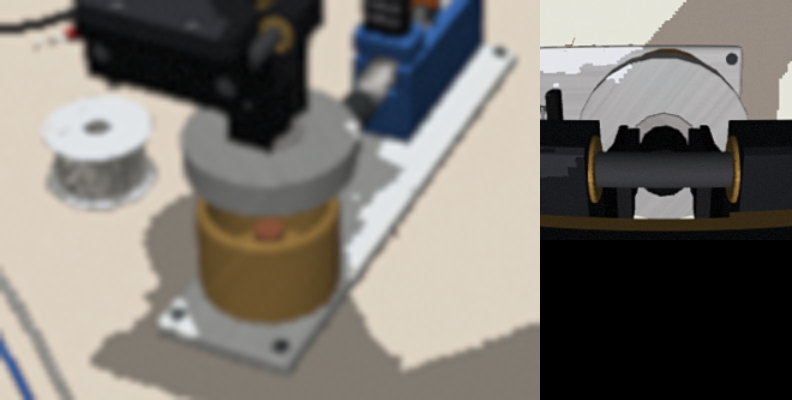

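In the side crop the cover spans 183–358 and the can 197–341, so their centres agree to under 1 mm; the wrist inset shows the cover level. Going down slowly.

Request:
servo_tool([
  {"grip": 10, "dx": 0, "dy": 0, "dz": 0.25, "roll": 0},
  {"grip": 10, "dx": 0, "dy": 0, "dz": 0.15, "roll": 0},
  {"grip": 10, "dx": 0, "dy": 0, "dz": 0.1, "roll": 0},
  {"grip": 10, "dx": 0, "dy": 0, "dz": 0.1, "roll": 0},
  {"grip": 10, "dx": 0, "dy": 0, "dz": 0.07, "roll": 0},
  {"grip": 10, "dx": 0, "dy": 0, "dz": 0, "roll": 0},
  {"grip": 10, "dx": 0, "dy": 0, "dz": 0, "roll": 0},
])

```text
time: 10.52
position: [0.6033, 0.3353, 0.14]
orientation: [0.001, 0.037, 0.999, 0.001]
contact_force: [2.0, 3.9, -1.6]
gripper_width: 0.243
gripper_force: 20.0
```

Request:
servo_tool([
  {"grip": 10, "dx": -0.02, "dy": 0.03, "dz": 0, "roll": 0},
  {"grip": 10, "dx": 0, "dy": 0, "dz": 0.1, "roll": 0},
  {"grip": 10, "dx": 0, "dy": 0, "dz": 0.07, "roll": 0},
  {"grip": 10, "dx": 0, "dy": 0, "dz": 0, "roll": 0},
  {"grip": 10, "dx": 0, "dy": 0, "dz": 0, "roll": 0},
])

```text
time: 11.15
position: [0.6037, 0.3357, 0.1329]
orientation: [0.0, 0.037, 0.999, 0.0]
contact_force: [2.6, 2.9, -2.1]
gripper_width: 0.242
gripper_force: 20.0
```

Request:
servo_tool([
  {"grip": 10, "dx": -0.02, "dy": 0.03, "dz": 0.04, "roll": 0},
  {"grip": 10, "dx": 0, "dy": 0, "dz": 0.03, "roll": 0},
  {"grip": 10, "dx": 0, "dy": 0, "dz": 0, "roll": 0},
])

```text
time: 11.52
position: [0.604, 0.3359, 0.1325]
orientation: [-0.0, 0.037, 0.999, -0.001]
contact_force: [-2.9, -0.5, 9.1]
gripper_width: 0.244
gripper_force: 20.0
```

Seated: z stopped at 0.1325 with 9 N upward. Releasing and rising straight up.

Request:
servo_tool([
  {"grip": 60, "dx": 0, "dy": 0, "dz": 0, "roll": 0},
  {"grip": 60, "dx": 0, "dy": 0, "dz": 0, "roll": 0},
  {"grip": 60, "dx": 0, "dy": 0, "dz": 0, "roll": 0},
  {"grip": 75, "dx": 0, "dy": 0, "dz": -0.3, "roll": 0},
  {"grip": 75, "dx": 0, "dy": 0, "dz": -0.8, "roll": 0},
  {"grip": 75, "dx": 0, "dy": 0, "dz": -0.8, "roll": 0},
  {"grip": 75, "dx": 0, "dy": -1, "dz": -0.6, "roll": 0},
  {"grip": 75, "dx": 0, "dy": -1, "dz": 0, "roll": 0},
  {"grip": 75, "dx": 0, "dy": -1, "dz": 0, "roll": 0},
  {"grip": 75, "dx": 0.2, "dy": -0.3, "dz": 0, "roll": 0},
  {"grip": 75, "dx": 0, "dy": 0, "dz": 0, "roll": 0},
  {"grip": 75, "dx": 0, "dy": 0, "dz": 0, "roll": 0},
])

```text
time: 13.02
position: [0.587, 0.2067, 0.2304]
orientation: [0.0, 0.036, 0.999, 0.0]
contact_force: [-0.1, 0.1, 0.3]
gripper_width: 0.749
gripper_force: 0.0
```

Run:
```python
from station import manip, cams
from h import *
o=manip.get_obs(); w=cams.camera('wrist')['color']; s=cams.camera('side')['color']
np.save('pics/w4.npy',w); np.save('pics/s4.npy',s)
print(list(o['position']),list(o['orientation']),o['gripper_width'])
A=cv2.resize(s[170:310,200:320],(360,420),interpolation=cv2.INTER_CUBIC)
B=w[:420,110:550]
cv2.imwrite('pics/c4.png',np.hstack([A,B])[:,:,::-1])
for b in blobs(w,(3,120,60),(17,255,255),None,30)[:5]: print('or',[float(x) for x in b],onz('wrist',b[1],b[2],.118,o).round(4))
```

```text
[np.float64(0.5869847497841737), np.float64(0.20673001896580945), np.float64(0.23040526165690217)] [np.float64(0.00034096605606990827), np.float64(0.03640935179975895), np.float64(0.9993368732568788), np.float64(0.00023789248648061452)] 0.7486024562961222
or [394.0, 225.7, 236.4, 218.0, 220.0, 15.0, 36.0] [0.591  0.1673 0.118 ]
or [153.0, 556.3, 230.0, 552.0, 218.0, 8.0, 25.0] [0.612  0.4476 0.118 ]
or [54.0, 540.1, 227.8, 536.0, 222.0, 8.0, 12.0] [0.6075 0.424  0.118 ]
or [36.0, 531.0, 225.7, 526.0, 223.0, 10.0, 7.0] [0.6044 0.4117 0.118 ]
```

View pics/c4.png

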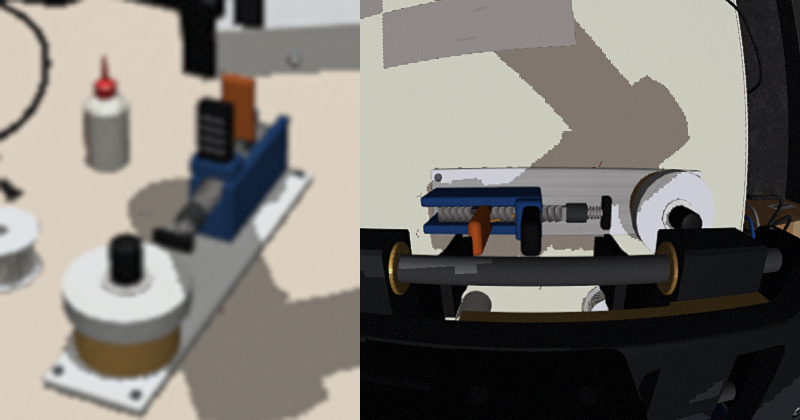

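The cover sits level on the can and is released, with the knob upright. The wrist view shows the orange trigger near (226,236) and the handle near (281,235). I'll check the handle and trigger positions against what the can implies.

Run:
```python
from h import *
w=np.load('pics/w4.npy'); o=dict(position=[.586985,.20673,.230405],orientation=[.000341,.036409,.999337,.000238])
h=cv2.cvtColor(w,cv2.COLOR_RGB2HSV)
for v in (225,235,240,245,250,254):
    d=[u for u in range(262,305) if h[v,u,2]<60]; r=[u for u in range(205,245) if 3<=h[v,u,0]<=17 and h[v,u,1]>120]
    print(v,'handle',(d[0],d[-1]) if d else None,[onz('wrist',u,v,.118,o)[:2].round(4).tolist() for u in (d[0],d[-1])] if d else '', 'trig',(r[0],r[-1]) if r else None,[onz('wrist',u,v,.118,o)[:2].round(4).tolist() for u in (r[0],r[-1])] if r else '')
p=blobs(w,(0,0,0),(180,255,60),(345,190,365,232),20); print(p and (p[0],onz('wrist',p[0][1],p[0][2],.047,o)))
```

```text
225 handle (265, 290) [[0.5848, 0.1946], [0.586, 0.211]] trig (218, 240) [[0.5826, 0.1631], [0.5836, 0.178]]
235 handle (271, 291) [[0.592, 0.1979], [0.593, 0.2112]] trig (211, 238) [[0.5894, 0.1573], [0.5905, 0.1758]]
240 handle (270, 290) [[0.5955, 0.197], [0.5965, 0.2103]] trig (221, 236) [[0.5934, 0.1638], [0.594, 0.1741]]
245 handle (271, 290) [[0.5991, 0.1973], [0.6001, 0.2101]] trig (222, 234) [[0.597, 0.164], [0.5975, 0.1723]]
250 handle (271, 290) [[0.6028, 0.197], [0.6037, 0.2099]] trig (206, 232) [[0.6, 0.1522], [0.601, 0.1704]]
254 handle (273, 288) [[0.6058, 0.1981], [0.6065, 0.2083]] trig (215, 230) [[0.6033, 0.1581], [0.6039, 0.1687]]
((310, np.float64(355.8), np.float64(212.3), np.int32(351), np.int32(196), np.int32(11), np.int32(34)), array([0.60071045, 0.27061631, 0.047     ]))
```

Request:
servo_tool([
  {"grip": 85, "dx": -0.19, "dy": -0.52, "dz": 0, "roll": 0},
  {"grip": 85, "dx": 0, "dy": 0, "dz": 0, "roll": 0},
  {"grip": 85, "dx": 0, "dy": 0, "dz": 0.6, "roll": 0},
  {"grip": 85, "dx": 0, "dy": 0, "dz": 0.7, "roll": 0},
  {"grip": 85, "dx": 0, "dy": 0, "dz": 0.5, "roll": 0},
  {"grip": 85, "dx": 0, "dy": 0, "dz": 0.2, "roll": 0},
  {"grip": 85, "dx": 0, "dy": 0, "dz": 0, "roll": 0},
  {"grip": 85, "dx": 0, "dy": 0, "dz": 0, "roll": 0},
])

```text
time: 14.12
position: [0.5934, 0.1845, 0.1513]
orientation: [0.001, 0.037, 0.999, 0.0]
contact_force: [-0.1, 0.3, 0.7]
gripper_width: 0.851
gripper_force: 0.0
```

Request:
servo_tool([
  {"grip": 62, "dx": 0, "dy": 0, "dz": 0, "roll": 0},
  {"grip": 60, "dx": 0, "dy": 0, "dz": 0, "roll": 0},
  {"grip": 58, "dx": 0, "dy": 0, "dz": 0, "roll": 0},
  {"grip": 57, "dx": 0, "dy": 0, "dz": 0, "roll": 0},
  {"grip": 57, "dx": 0, "dy": 0, "dz": 0, "roll": 0},
  {"grip": 57, "dx": 0, "dy": 0, "dz": 0, "roll": 0},
], squeeze=20)

```text
time: 14.88
position: [0.593, 0.1865, 0.1505]
orientation: [0.001, 0.036, 0.999, 0.002]
contact_force: [-1.1, 6.9, 0.6]
gripper_width: 0.571
gripper_force: 5.6
```

The handle's front face is met at y ≈ 0.211 and the opening is 50 mm, as given. First stroke now, moving the hand's centre along with the closing fingers.

Request:
servo_tool([
  {"grip": 55, "dx": 0, "dy": 0.06, "dz": 0, "roll": 0},
  {"grip": 52, "dx": 0, "dy": 0.03, "dz": 0, "roll": 0},
  {"grip": 49, "dx": 0, "dy": 0.033, "dz": 0, "roll": 0},
  {"grip": 46, "dx": 0, "dy": 0.033, "dz": 0, "roll": 0},
  {"grip": 43, "dx": 0, "dy": 0.033, "dz": 0, "roll": 0},
  {"grip": 40, "dx": 0, "dy": 0.033, "dz": 0, "roll": 0},
  {"grip": 37, "dx": 0, "dy": 0.033, "dz": 0, "roll": 0},
  {"grip": 35, "dx": 0, "dy": 0.02, "dz": 0, "roll": 0},
  {"grip": 34, "dx": 0, "dy": 0, "dz": 0, "roll": 0},
  {"grip": 34, "dx": 0, "dy": 0, "dz": 0, "roll": 0},
  {"grip": 34, "dx": 0, "dy": 0, "dz": 0, "roll": 0},
], squeeze=24)

```text
time: 16.25
position: [0.5937, 0.1956, 0.1505]
orientation: [0.0, 0.037, 0.999, 0.0]
contact_force: [-2.1, 5.6, 3.8]
gripper_width: 0.365
gripper_force: 24.0
```

```bash
cat > look.py <<'E'
import sys
from station import manip, cams
from h import *
n=sys.argv[1]; o=manip.get_obs(); s=cams.camera('side')['color']; t=cams.camera('top')['color']
np.save(f'pics/s{n}.npy',s); np.save(f'pics/t{n}.npy',t)
print(np.round(o['position'],4),o['gripper_width']*87,o['gripper_force'],np.round(o['contact_force'],1))
A=cv2.resize(s[190:310,215:315],(480,576),interpolation=cv2.INTER_CUBIC)
B=cv2.resize(t[180:210,190:270],(320,120),interpolation=cv2.INTER_CUBIC)
B=cv2.copyMakeBorder(B,0,456,0,0,cv2.BORDER_CONSTANT)
cv2.imwrite(f'pics/c{n}.png',np.hstack([A,B])[:,:,::-1])
E
python3 look.py 5
```

```text
[0.5937 0.1956 0.1505] 31.77477066545207 23.99465901273743 [-2.1  5.6  3.8]
```

View pics/c5.png

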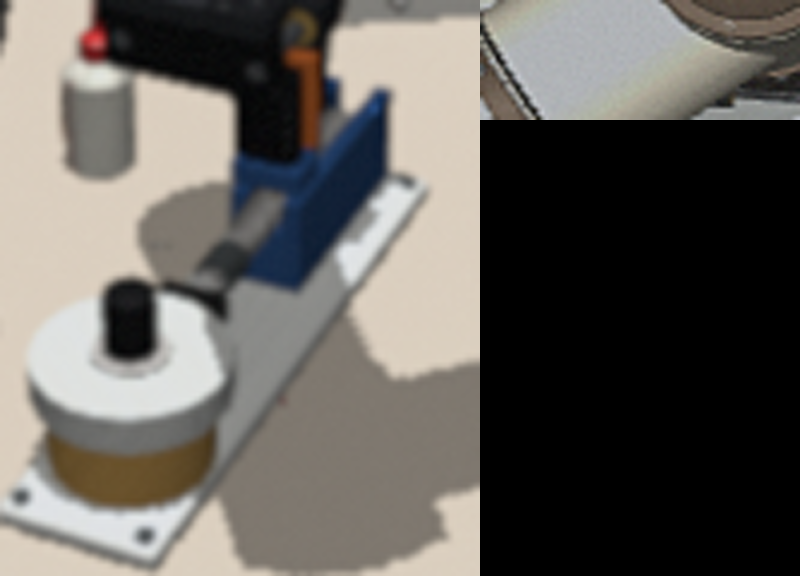

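The stroke reached its stop (31.8 mm over the faces). The side view shows the rod advanced, with the pad at about (215,295) just short of the cover. Now returning and squeezing again at limited force.

Request:
servo_tool([
  {"grip": 42, "dx": 0, "dy": -0.04, "dz": 0, "roll": 0},
  {"grip": 48, "dx": 0, "dy": -0.07, "dz": 0, "roll": 0},
  {"grip": 54, "dx": 0, "dy": -0.07, "dz": 0, "roll": 0},
  {"grip": 60, "dx": 0, "dy": -0.06, "dz": 0, "roll": 0},
  {"grip": 62, "dx": 0, "dy": 0, "dz": 0, "roll": 0},
  {"grip": 62, "dx": 0, "dy": 0, "dz": 0, "roll": 0},
  {"grip": 62, "dx": 0, "dy": 0, "dz": 0, "roll": 0},
])

```text
time: 17.23
position: [0.5927, 0.1849, 0.1498]
orientation: [-0.001, 0.037, 0.999, -0.001]
contact_force: [-0.4, 1.0, 0.1]
gripper_width: 0.617
gripper_force: 0.2
```

Request:
servo_tool([
  {"grip": 58, "dx": 0, "dy": 0, "dz": 0, "roll": 0},
  {"grip": 55, "dx": 0, "dy": 0.015, "dz": 0, "roll": 0},
  {"grip": 52, "dx": 0, "dy": 0.033, "dz": 0, "roll": 0},
  {"grip": 49, "dx": 0, "dy": 0.033, "dz": 0, "roll": 0},
  {"grip": 46, "dx": 0, "dy": 0.033, "dz": 0, "roll": 0},
  {"grip": 45, "dx": 0, "dy": 0.01, "dz": 0, "roll": 0},
  {"grip": 45, "dx": 0, "dy": 0, "dz": 0, "roll": 0},
])

```text
time: 18.1
position: [0.5932, 0.1917, 0.1498]
orientation: [0.0, 0.037, 0.999, 0.001]
contact_force: [0.8, 7.4, -3.3]
gripper_width: 0.451
gripper_force: 10.2
```

Request:
servo_tool([
  {"grip": 43, "dx": 0, "dy": 0.045, "dz": 0, "roll": 0},
  {"grip": 42, "dx": 0, "dy": 0.01, "dz": 0, "roll": 0},
  {"grip": 42, "dx": 0, "dy": 0, "dz": 0, "roll": 0},
])

```text
time: 18.48
position: [0.5933, 0.1931, 0.1498]
orientation: [-0.0, 0.037, 0.999, 0.0]
contact_force: [1.0, 6.3, -4.7]
gripper_width: 0.423
gripper_force: 9.9
```

Request:
servo_tool([
  {"grip": 40, "dx": 0, "dy": 0.022, "dz": 0, "roll": 0},
  {"grip": 39.5, "dx": 0, "dy": 0.01, "dz": 0, "roll": 0},
  {"grip": 39.5, "dx": 0, "dy": 0, "dz": 0, "roll": 0},
])

```text
time: 18.85
position: [0.5934, 0.1942, 0.1498]
orientation: [-0.0, 0.037, 0.999, 0.0]
contact_force: [1.2, 5.7, -5.8]
gripper_width: 0.403
gripper_force: 9.2
```

Request:
servo_tool([
  {"grip": 38, "dx": 0, "dy": 0.02, "dz": 0, "roll": 0},
  {"grip": 37, "dx": 0, "dy": 0.02, "dz": 0, "roll": 0},
  {"grip": 34, "dx": 0, "dy": 0.02, "dz": 0, "roll": 0},
  {"grip": 34, "dx": 0, "dy": 0, "dz": 0, "roll": 0},
  {"grip": 34, "dx": 0, "dy": 0, "dz": 0, "roll": 0},
])

```text
time: 19.48
position: [0.5935, 0.1958, 0.1498]
orientation: [-0.0, 0.037, 0.999, -0.001]
contact_force: [3.0, -0.0, -8.8]
gripper_width: 0.366
gripper_force: 24.0
```

```bash
python3 look.py 6
```

```text
[0.5935 0.1958 0.1498] 31.8771271791276 23.995159375481308 [ 3.  -0.  -8.8]
```

View pics/c6.png

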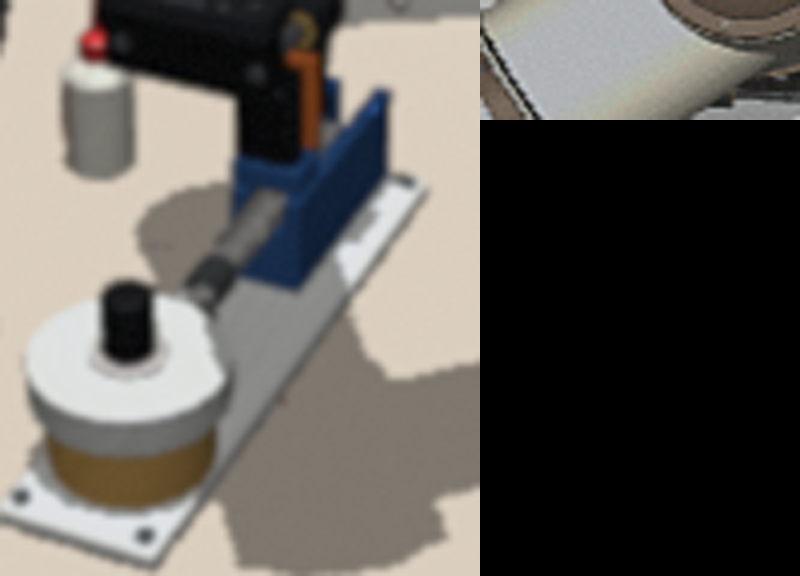

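Second stroke is also at its stop, and the pad is now hidden behind the cover's rim at about (205,295). The force of 9 N at 34–35 mm showed no load before the last few mm, so another force-limited stroke is needed.

Request:
servo_tool([
  {"grip": 42, "dx": 0, "dy": -0.05, "dz": 0, "roll": 0},
  {"grip": 48, "dx": 0, "dy": -0.07, "dz": 0, "roll": 0},
  {"grip": 54, "dx": 0, "dy": -0.07, "dz": 0, "roll": 0},
  {"grip": 60, "dx": 0, "dy": -0.07, "dz": 0, "roll": 0},
  {"grip": 62, "dx": 0, "dy": 0, "dz": 0, "roll": 0},
  {"grip": 62, "dx": 0, "dy": 0, "dz": 0, "roll": 0},
  {"grip": 62, "dx": 0, "dy": 0, "dz": 0, "roll": 0},
])

```text
time: 20.45
position: [0.5931, 0.1857, 0.1506]
orientation: [0.0, 0.037, 0.999, -0.0]
contact_force: [-0.6, -0.6, -0.4]
gripper_width: 0.621
gripper_force: 0.0
```

Request:
servo_tool([
  {"grip": 58, "dx": 0, "dy": 0, "dz": 0, "roll": 0},
  {"grip": 55, "dx": 0, "dy": 0.03, "dz": 0, "roll": 0},
  {"grip": 52, "dx": 0, "dy": 0.033, "dz": 0, "roll": 0},
  {"grip": 51, "dx": 0, "dy": 0.01, "dz": 0, "roll": 0},
  {"grip": 51, "dx": 0, "dy": 0, "dz": 0, "roll": 0},
])

```text
time: 21.08
position: [0.5932, 0.1893, 0.1503]
orientation: [0.0, 0.037, 0.999, 0.0]
contact_force: [0.8, 0.7, 1.2]
gripper_width: 0.516
gripper_force: 6.3
```

Request:
servo_tool([
  {"grip": 50, "dx": 0, "dy": 0.01, "dz": 0, "roll": 0},
  {"grip": 49, "dx": 0, "dy": 0.01, "dz": 0, "roll": 0},
  {"grip": 48, "dx": 0, "dy": 0.01, "dz": 0, "roll": 0},
  {"grip": 48, "dx": 0, "dy": 0, "dz": 0, "roll": 0},
])

```text
time: 21.58
position: [0.5933, 0.1905, 0.1503]
orientation: [0.0, 0.037, 0.999, 0.0]
contact_force: [0.1, 2.8, -0.4]
gripper_width: 0.484
gripper_force: 10.1
```

Request:
servo_tool([
  {"grip": 47, "dx": 0, "dy": 0.01, "dz": 0, "roll": 0},
  {"grip": 46, "dx": 0, "dy": 0.01, "dz": 0, "roll": 0},
  {"grip": 45, "dx": 0, "dy": 0.01, "dz": 0, "roll": 0},
  {"grip": 45, "dx": 0, "dy": 0, "dz": 0, "roll": 0},
])

```text
time: 22.08
position: [0.5934, 0.1917, 0.1504]
orientation: [0.0, 0.037, 0.999, 0.0]
contact_force: [0.4, 3.4, 1.1]
gripper_width: 0.452
gripper_force: 14.7
```

The spring is engaging, at about 1.7 N/mm. Squeezing on to the 24 N limit.

Request:
servo_tool([
  {"grip": 44, "dx": 0, "dy": 0.01, "dz": 0, "roll": 0},
  {"grip": 43, "dx": 0, "dy": 0.01, "dz": 0, "roll": 0},
  {"grip": 42, "dx": 0, "dy": 0.01, "dz": 0, "roll": 0},
  {"grip": 42, "dx": 0, "dy": 0, "dz": 0, "roll": 0},
])

```text
time: 22.58
position: [0.5935, 0.193, 0.1504]
orientation: [0.0, 0.037, 0.999, 0.0]
contact_force: [-0.4, 4.6, 0.3]
gripper_width: 0.429
gripper_force: 20.0
```

Request:
servo_tool([
  {"grip": 41, "dx": 0, "dy": 0.01, "dz": 0, "roll": 0},
  {"grip": 40, "dx": 0, "dy": 0.01, "dz": 0, "roll": 0},
  {"grip": 40, "dx": 0, "dy": 0, "dz": 0, "roll": 0},
  {"grip": 40, "dx": 0, "dy": 0, "dz": 0, "roll": 0},
])

```text
time: 23.08
position: [0.5936, 0.1938, 0.1504]
orientation: [0.0, 0.037, 0.999, 0.0]
contact_force: [-0.7, 5.8, 0.8]
gripper_width: 0.407
gripper_force: 23.6
```

```bash
python3 look.py 7; python3 -c "
import numpy as np,cv2
s=[cv2.resize(np.load(f'pics/s{i}.npy')[225:310,215:300],(390,390),interpolation=cv2.INTER_CUBIC) for i in (4,7)]
cv2.imwrite('pics/c8.png',np.hstack(s)[:,:,::-1])"
```

```text
[0.5936 0.1938 0.1504] 35.41403703623336 23.61876942399249 [-0.7  5.8  0.8]
```

View pics/c8.png

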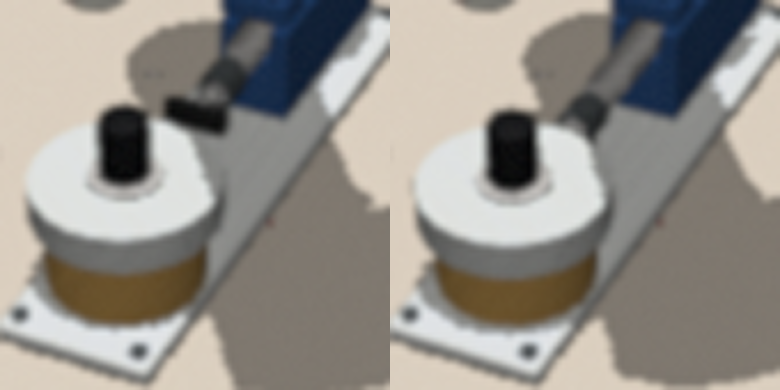

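In the right-hand picture the pad has closed up to the rim, hidden behind it at about (585,115) with its spring shortened. The cover is still level and seated on the can. The fingers stalled at 35.4 mm, short of the 32 mm stop, at 23.6 N, which means about 6–7 mm of compression. I'll hold briefly to check it is steady, then hand in.

Request:
servo_tool([
  {"grip": 40, "dx": 0, "dy": 0, "dz": 0, "roll": 0},
  {"grip": 40, "dx": 0, "dy": 0, "dz": 0, "roll": 0},
  {"grip": 40, "dx": 0, "dy": 0, "dz": 0, "roll": 0},
  {"grip": 40, "dx": 0, "dy": 0, "dz": 0, "roll": 0},
])

```text
time: 23.68
position: [0.5936, 0.1938, 0.1503]
orientation: [0.0, 0.037, 0.999, 0.0]
contact_force: [-0.1, 4.5, 1.4]
gripper_width: 0.41
gripper_force: 23.7
```

Run:
```python
from station import manip
o=manip.get_obs(); print(o['gripper_width']*87,o['gripper_force'],o['contact_force'])
if 33.5<o['gripper_width']*87<37 and o['gripper_force']>18: print(manip.hand_in())
```

```text
35.63424440959505 23.682111599682685 [-0.1139925   4.502388    1.38137679]
the job is handed in; nothing more can be done
None
```

Handed in at about 24 s: the cover is seated level on the can, and the trigger is held squeezed at about 24 N, 3–4 mm short of its stop, with the pad on the rim and its spring compressed about 6–7 mm, estimated from trigger force and travel because the pad is hidden behind the rim.

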